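# Switch the kiln on in its safe order

## Robot

A 7-joint arm with a two-finger parallel gripper is mounted at the origin on the work surface. World frame = base frame: x ahead of the robot, y to its left, z up, the work surface at z = 0. Lengths are in m, angles in degrees, forces in N, time in s.
With the tool pointing down it reaches from about 0.425 to 0.925 m from the base axis. Payload 6.8 kg.
Tool frame: the origin (TCP) lies at the centre of the arm's flange, where the gripper is bolted on; the fingertips stand 182 mm ahead of it and the grasp point (between the pads) lies 163 mm ahead of it (bot.tcp_to_tips is the distance from the TCP to the fingertips, in m); z points along the fingers, y is the line along which they close (so a half turn about z gives the same grasp; the last joint's range is limited). The gripper opens to 88 mm and grips with 3 to 60 N. Pads are 20 mm wide; open, the fingers measure 115 mm over their backs; the gripper's body (75 mm by 178 mm) begins 61 mm behind the grasp point.
Start: joints at [-70.938, 27.33, 1.283, 89.118, -0.659, 63.558, -4.761], TCP at [0.288, 0.61, 0.405] pointing down, gripper open.
Joint ranges: [-169.35, 169.35], [-19.33, 120.38], [-80.79, 83.38], [13.8, 139.57], [-78.32, 258.32], [9.67, 109.79], [-169.56, 169.56]. Speed limits (degrees/s): [136.94, 136.94, 180, 180, 180, 180, 180].

## Interface

Orientations are given as a 3x3 rotation matrix whose columns are the frame's x, y, z axes.
In Python, from plant import bot gives the robot as it stands. The module is installed in compiled form; this text tells all that it offers.
- The arm moves only by the tool arm_command, never from a script. Its argument "moves" is a list of rows, each an object with "offset": the shift along the tool's x, y, z in cm, a list of three; "turn": the turn about the tool's z in rad. A call has 1 to 8 rows; each row is the pose to reach, as a shift and turn from the pose commanded when the call began, along the tool's axes at that moment; what a row does not reach only later rows make up. A row lasts 1/12 s, in which the tool goes at most 41.7 mm and 7.16 degrees, less where a joint would pass 70% of its speed; a pose out of reach is approached as far as the arm can. A call with a gripper value outside its range is refused whole. "grip" is the finger opening in cm, from 0 to 8.78, set as the call begins (left out, the last holds). The fingers move at their own pace and stop on an object; the grip force is fixed at half the most. Time passes only in rows, so rows that repeat a pose let the fingers close. It gives the time, the measured TCP pose, the force, the opening and the grip force at its end, in the units of the state.
- bot.observe(): the state, without advancing time (a new reading comes with each control period).
- bot.get_image(name): name is "scene" or "side" or "wrist"; returns a dict with "color" (420x560x3 uint8, blue, green, red), "camera_matrix" (3x3 intrinsics, pixels), "k1" (the pictures are not rectified: a ray, as slopes to the right and down, at radius r is drawn at 1 + k1 r^2 times it, then the intrinsics apply), "origin" and "rotation" of the camera in the world; the wrist camera has in their place "T_tool_cam" (4x4, takes a point from camera to tool coordinates, whose origin is the TCP and whose axes are the flange's). Camera axes: x right, y down, z forward; pixel columns grow to the right and rows downward; lengths in m; the calibration is good to about 2 mm. A picture is of the moment at which its call begins: read the wrist's pose just before it. There is no depth.
- bot.close_job(): hands the job in; it is judged then, once.
The state is a dict: "clock": time; "joint_positions": joint angles; "qd": joint speeds; "effort": joint torques, N m; "eef_pos": TCP position; "orientation": TCP orientation; "force": force on the tool from outside, world axes, zero at the start; "wrist_torque": the same for the moment, N m; "width": opening from 0.0 (shut) to 1.0 (fully open); "gripper_force": force on a finger pad.
Only numpy, scipy, OpenCV 4.12 (cv2) and the standard library are available. Lean on these libraries where they do the work, as an engineer would, in place of code of your own. Each camera call takes 0.05 s, during which the arm holds its last target. There are 200 camera calls.

## Task

Start the kiln from the bench console: with the fingertips press the blue vent key first, then the yellow lower-ring key, then the green upper-ring key, one at a time, each lightly, far enough that it stays in and is on, never forced hard against its stop. Do not press the red stop key, and leave the mug, bowl, glaze jar and pot lid where they stand. Lift nothing, and finish with the hand clear.

Things in the scene. Friction and masses are not known exactly. Their poses are not given: they have to be found in the camera images.
- console: Grey metal kiln console, fixed to the bench: 110 x 290 x 40 mm high, origin at the centre of its underside, x axis across it (away from the robot at yaw 0), y axis along its row of four switch modules. Modules (grey plates 78 x 56 x 10 mm) sit on top, 64 mm apart, in any order, each with one key at its centre.
- vent (a joint): blue round key, value in m: 0 = out, 0.012 = fully in against its stop. Pushed straight down, it stays where it is left (no spring back): 3 mm in or more is ON, 7 mm is a good press. It resists with about 4 N at first, 6.5 N at full travel; over 20 N damages it. Starts 0 to 1 mm in. Switches the kiln's vent fan.
- vent_top (a point): Centre of the flat top of the blue key; moves down with it. About 72 mm above the bench when the key is out. The key is 34 mm in diameter, standing 22 mm above its grey switch module; a small blue bar lies on the module behind it.
- lower (a joint): yellow round key, value in m: 0 = out, 0.012 = fully in against its stop. Pushed straight down, it stays where it is left (no spring back): 3 mm in or more is ON, 7 mm is a good press. It resists with about 4 N at first, 6.5 N at full travel; over 20 N damages it. Starts 0 to 1 mm in. Switches the kiln's lower ring.
- lower_top (a point): Centre of the flat top of the yellow key; moves down with it. About 72 mm above the bench when the key is out. The key is 34 mm in diameter, standing 22 mm above its grey switch module; a small yellow bar lies on the module behind it.
- upper (a joint): green round key, value in m: 0 = out, 0.012 = fully in against its stop. Pushed straight down, it stays where it is left (no spring back): 3 mm in or more is ON, 7 mm is a good press. It resists with about 4 N at first, 6.5 N at full travel; over 20 N damages it. Starts 0 to 1 mm in. Switches the kiln's upper ring.
- upper_top (a point): Centre of the flat top of the green key; moves down with it. About 72 mm above the bench when the key is out. The key is 34 mm in diameter, standing 22 mm above its grey switch module; a small green bar lies on the module behind it.
- stop (a joint): red round key, value in m: 0 = out, 0.012 = fully in against its stop. Pushed straight down, it stays where it is left (no spring back): 3 mm in or more is ON, 7 mm is a good press. It resists with about 4 N at first, 6.5 N at full travel; over 20 N damages it. Starts 0 to 1 mm in. The stop key: not to be pressed (2 mm in counts as pressed).
- stop_top (a point): Centre of the flat top of the red key; moves down with it. About 72 mm above the bench when the key is out. The key is 34 mm in diameter, standing 22 mm above its grey switch module; a small red bar lies on the module behind it.
- mug: Bystander: loose blue mug, 84 mm across, 85 mm high, handle towards its own +y; origin at the centre of its underside.
- bowl: Bystander: loose white bowl, 100 mm across, 50 mm high; origin at the centre of its underside.
- glaze: Bystander: loose terracotta-coloured glaze jar with white cap, 60 mm across, 85 mm high; origin at the centre of its underside.
- potlid: Bystander: loose red pot lid with a knob, 76 mm across, 38 mm high; origin at the centre of its underside.

How it is judged:
By the outcome, as a careful person would: the job done as asked, in the order asked, and still so for the second after the job is handed in, with the robot touching nothing.
It also fails if it takes over 42 s, if anything falls off the work surface, if the arm or the gripper's body presses on something with over 40 N, if the wrist force passes 120 N, or if a joint passes its speed limit or range.

## Working session

There is one attempt and no reset: what is moved stays moved. The work goes in short steps, Python scripts to look and compute and a tool call to move; the robot and the scene stay as the last step left them, time stands still between calls to the robot, and variables do not carry over. Pictures are saved under pics/ and viewed, at most 10 in all, crops included, and the job is handed in when it is done.

Besides the shell and the picture viewer there is one more tool, called after ">>>" as a command line: name --argument value ..., lists and objects as JSON in quotes. arm_command: Moves the arm, as the interface text tells. Its arguments: {"type":"object","properties":{"moves":{"type":"array","items":{"type":"object","properties":{"offset":{"type":"array","items":{"type":"number"}},"turn":{"type":"number"}}}},"grip":{"type":"number"}},"required":["moves"]}

```bash
mkdir -p pics; cat > h.py <<'E'
import numpy as np, cv2
from plant import bot
def ray(im,u,v,R=None,o=None):
    K=np.array(im["camera_matrix"]);k=im["k1"]
    p=cv2.undistortPoints(np.array([[[u,v]]],float),K,np.array([k,0,0,0.]))[0,0]
    R=np.array(im["rotation"]) if R is None else R; o=np.array(im["origin"]) if o is None else o
    return o, R@np.array([p[0],p[1],1])
def atz(o,d,z): return o+d*(z-o[2])/d[2]
E
python3 - <<'E'
from h import *
s=bot.observe();print({k:np.round(v,3).tolist() for k,v in s.items()},bot.tcp_to_tips)
a=[]
for n in("scene","side"):
    im=bot.get_image(n);cv2.imwrite(f"pics/{n}0.png",im["color"]);a.append(im)
    np.save(f"{n}.npy",im,allow_pickle=True)
    print(n,im["origin"],np.array(im["rotation"]).tolist(),im["camera_matrix"],im["k1"])
E
```

```text
{'clock': 0.0, 'joint_positions': [-70.938, 27.376, 1.277, 89.175, -0.659, 63.557, -4.761], 'qd': [0.03, -0.005, -0.033, 0.022, 0.052, 0.035, 0.034], 'effort': [-0.001, -58.285, 1.534, -27.262, -0.054, 0.017, 0.0], 'eef_pos': [0.288, 0.61, 0.404], 'orientation': [[-0.904, 0.427, -0.001], [0.427, 0.904, -0.002], [-0.0, -0.002, -1.0]], 'force': [0.528, -0.221, 0.536], 'wrist_torque': [0.01, -0.048, -0.029], 'gripper_force': 0.0, 'width': 0.998} 0.182
scene [1.13439896 0.6295964  0.58031369] [[-0.7207443774755781, 0.35487092243055424, -0.5954781026625827], [0.6931988294242251, 0.3710896024974697, -0.6178736843426448], [0.001710328104765774, -0.8581137076935419, -0.5134568525652535]] [[413.73954854   0.         277.27748492]
 [  0.         413.73954854 207.26118934]
 [  0.           0.           1.        ]] -0.040368558992172066
side [ 0.26166404 -0.93887772  0.75504191] [[0.9443573084617755, -0.19553241506022623, 0.2644926248793085], [-0.3282682371928348, -0.5096231875594532, 0.7953138821572596], [-0.02071806953217316, -0.8378850048559515, -0.5454534629392339]] [[491.2315066    0.         272.92975138]
 [  0.         491.2315066  206.83443991]
 [  0.           0.           1.        ]] -0.008084494546440422
```

View pics/scene0.png

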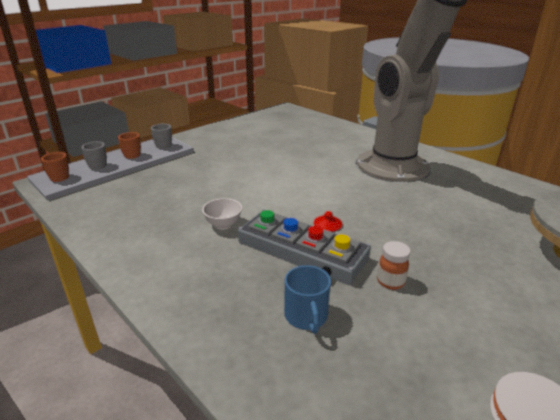

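View pics/side0.png

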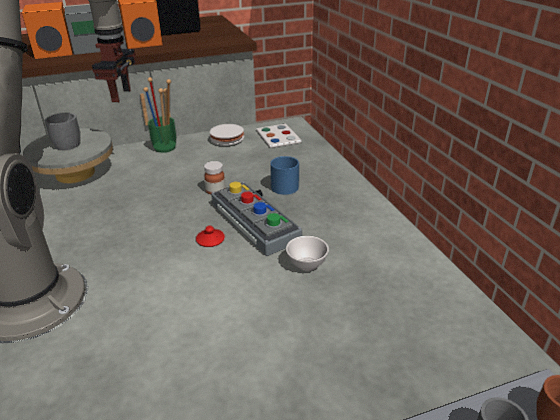

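Scene view: keys green (267,216), blue (291,225), red (316,233), yellow (343,242). Side view: yellow (236,187), red (247,198), blue (260,208), green (274,219). The lid is on the robot side of the console. The bowl, jar and mug stand at its ends and far side.

```bash
python3 - <<'E'
from h import *
sc=np.load("scene.npy",allow_pickle=True).item();si=np.load("side.npy",allow_pickle=True).item()
P={}
for n,a,b in(("green",(267,215),(274,218)),("blue",(291,223.5),(260,207.5)),("red",(316,231),(247,196.5)),("yellow",(343,240),(236,186))):
    P[n]=[atz(*ray(i,*p),.0715)[:2] for i,p in((sc,a),(si,b))]
    print(n,np.round(P[n],4).tolist())
for n,p,z in (("bowl",(223,207),.05),("glaze",(396,250),.085),("mug",(307,281),.085),("lid",(328,214),.038)): print(n,atz(*ray(sc,*p),z)[:2].round(3))
for n,p,z in (("bowl",(307,247),.05),("glaze",(214,167),.085),("mug",(285,164),.085),("lid",(210,229),.038)): print(n,atz(*ray(si,*p),z)[:2].round(3))
s=bot.observe();R=np.array(s["orientation"])
m=np.mean([np.mean(v,0) for v in P.values()],0)
d=np.mean(P["yellow"],0)-np.mean(P["green"],0);print("mean",m,"row yaw",np.degrees(np.arctan2(-d[0],d[1])))
print("tool off cm to blue",100*R.T@(np.r_[np.mean(P["blue"],0),.40]-s["eef_pos"]))
im=bot.get_image("wrist");print(im["T_tool_cam"],im["camera_matrix"],im["k1"])
E
```

```text
green [[0.5858, 0.026], [0.579, 0.0092]]
blue [[0.5713, 0.0899], [0.5613, 0.0667]]
red [[0.5532, 0.1487], [0.5455, 0.1296]]
yellow [[0.5373, 0.2109], [0.533, 0.1928]]
bowl [ 0.617 -0.103]
glaze [0.504 0.317]
mug [0.7   0.257]
lid [0.437 0.088]
bowl [ 0.621 -0.102]
glaze [0.497 0.297]
mug [0.693 0.24 ]
lid [0.428 0.067]
mean [0.55831084 0.10922122] row yaw 14.39033792411372
tool off cm to blue [-47.8774521  -36.23366997   0.44160639]
[[-1.19000989e-03 -9.70621776e-01 -2.40607464e-01  6.63300210e-02]
 [ 9.99999144e-01 -1.28603661e-03  2.42080033e-04  3.17926897e-04]
 [-5.44398159e-04 -2.40606970e-01  9.70622475e-01  1.97070570e-02]
 [ 0.00000000e+00  0.00000000e+00  0.00000000e+00  1.00000000e+00]] [[365.98896647   0.         275.65031139]
 [  0.         365.98896647 208.59698919]
 [  0.           0.           1.        ]] -0.028230174586096776
```

>>> arm_command --moves '[{"offset": [-3,-2.2,0]},{"offset": [-6,-4.4,0]},{"offset": [-9,-6.6,0]},{"offset": [-12,-8.8,0]},{"offset": [-15,-11,0]},{"offset": [-18,-13.2,0]},{"offset": [-21,-15.4,0]},{"offset": [-24,-17.6,0]}]' --grip 0

```text
schema error: expected keys offset, turn
```

>>> arm_command --moves '[{"offset": [-3,-2.2,0]},{"offset": [-6,-4.4,0]},{"offset": [-9,-6.6,0]},{"offset": [-12,-8.8,0]},{"offset": [-15,-11,0]},{"offset": [-18,-13.2,0]},{"offset": [-20.5,-15.2,0]},{"offset": [-21.5,-16,0]}]'

```text
schema error: expected keys offset, turn
```

>>> arm_command --moves '[{"offset": [0,0,0]},{"offset": [0,0,0]},{"offset": [0,0,0]}]'

```text
schema error: expected keys offset, turn
```

```bash
python3 - <<'E'
from h import *
s=bot.observe();im=bot.get_image("wrist");cv2.imwrite("pics/w1.png",im["color"]);im["s"]=s;np.save("w1.npy",im,allow_pickle=True)
print(s["clock"],s["eef_pos"],np.round(s["orientation"],3).tolist(),s["width"],s["force"])
E
```

```text
0.15 [0.28790288 0.61031329 0.40391886] [[-0.904, 0.427, -0.001], [0.427, 0.904, -0.001], [-0.0, -0.001, -1.0]] 1.0009348011600583 [ 0.2008121  -0.09276648  0.47516814]
```

View pics/w1.png

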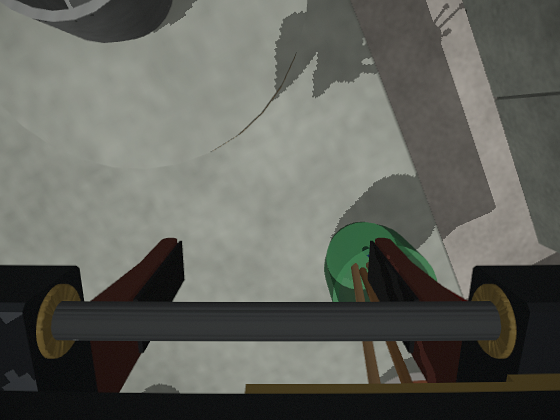

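The move rows need a "turn" key, so nothing has moved yet. This wrist view shows the brush pot (about 360,250) close to the hand. I'll locate it before moving.

```bash
python3 - <<'E'
from h import *
si=np.load("side.npy",allow_pickle=True).item();im=np.load("w1.npy",allow_pickle=True).item();s=im["s"]
T=np.array(im["T_tool_cam"]);R=np.array(s["orientation"])
print("pot side base",atz(*ray(si,163,147),0),"rim z.1",atz(*ray(si,163,122),.1))
o=R@T[:3,3]+s["eef_pos"];Rc=R@T[:3,:3]
for z in(0,.05,.1):print("pot wrist rim",z,atz(*ray(im,362,248,Rc,o),z))
for p in ((366,400),(400,350)):
  for z in (.1,.2,.25):print("brush",p,z,R.T@(atz(*ray(im,*p,Rc,o),z)-s["eef_pos"]))
E
```

```text
pot side base [0.39397863 0.66331149 0.        ] rim z.1 [0.40525925 0.64387944 0.1       ]
pot wrist rim 0 [0.3959661 0.6653994 0.       ]
pot wrist rim 0.05 [0.37411228 0.66194769 0.05      ]
pot wrist rim 0.1 [0.35225846 0.65849599 0.1       ]
brush (366, 400) 0.1 [-0.18746991  0.08413544  0.30381807]
brush (366, 400) 0.2 [-0.09816852  0.05464365  0.20385154]
brush (366, 400) 0.25 [-0.05351783  0.03989775  0.15386828]
brush (400, 350) 0.1 [-0.13418891  0.11115823  0.30377664]
brush (400, 350) 0.2 [-0.06363483  0.07215827  0.20382469]
brush (400, 350) 0.25 [-0.0283578   0.05265829  0.15384871]
```

The pot is about 8 cm toward −x and 8 cm toward +y from the tool, so I'll go −y first and then across.

>>> arm_command --moves '[{"offset": [0,-3,0],"turn": 0},{"offset": [0,-6.5,0],"turn": 0},{"offset": [0,-10,0],"turn": 0},{"offset": [0,-13.5,0],"turn": 0},{"offset": [-1,-17,0],"turn": 0},{"offset": [-4,-19,0],"turn": 0},{"offset": [-7.5,-20.5,0],"turn": 0},{"offset": [-11,-22,0],"turn": 0}]' --grip 0

```text
clock: 0.87
eef_pos: [0.2935, 0.3631, 0.4049]
orientation: [[-0.905, 0.425, 0.0], [0.425, 0.905, 0.001], [0.0, 0.001, -1.0]]
force: [0.8, 0.3, -0.5]
width: 0.435
gripper_force: 0.0
```

>>> arm_command --moves '[{"offset": [-3.5,-1.3,0],"turn": 0},{"offset": [-7,-2.6,0],"turn": 0},{"offset": [-10.5,-3.9,0],"turn": 0},{"offset": [-14,-5.2,0],"turn": 0},{"offset": [-17.5,-6.5,0],"turn": 0},{"offset": [-21,-7.8,0],"turn": 0},{"offset": [-24.5,-9.1,0],"turn": 0},{"offset": [-28,-10.4,0],"turn": 0}]'

```text
clock: 1.53
eef_pos: [0.5034, 0.1495, 0.4048]
orientation: [[-0.904, 0.427, 0.0], [0.427, 0.904, 0.0], [-0.0, 0.0, -1.0]]
force: [-0.1, 0.5, 0.4]
width: 0.005
gripper_force: 0.0
```

>>> arm_command --moves '[{"offset": [-3.5,-0.6,0],"turn": 0},{"offset": [-6,-1,0],"turn": 0},{"offset": [-7,-1.2,0],"turn": 0},{"offset": [-7,-1.2,0],"turn": 0},{"offset": [-7,-1.2,0],"turn": 0}]'

```text
clock: 1.95
eef_pos: [0.5601, 0.1109, 0.4042]
orientation: [[-0.904, 0.427, -0.001], [0.427, 0.904, 0.0], [0.001, -0.0, -1.0]]
force: [0.1, -0.2, 0.1]
width: 0.006
gripper_force: 0.0
```

```bash
python3 - <<'E'
from h import *
s=bot.observe();im=bot.get_image("wrist");cv2.imwrite("pics/w2.png",im["color"]);im["s"]=s;np.save("w2.npy",im,allow_pickle=True)
print(s["clock"],s["eef_pos"],np.round(s["orientation"],3).tolist(),s["width"],s["force"])
E
```

```text
1.95 [0.56013292 0.11086424 0.40423923] [[-0.904, 0.427, -0.001], [0.427, 0.904, 0.0], [0.001, -0.0, -1.0]] 0.005625350292151605 [ 0.07897594 -0.15392478  0.0831527 ]
```

View pics/w2.png

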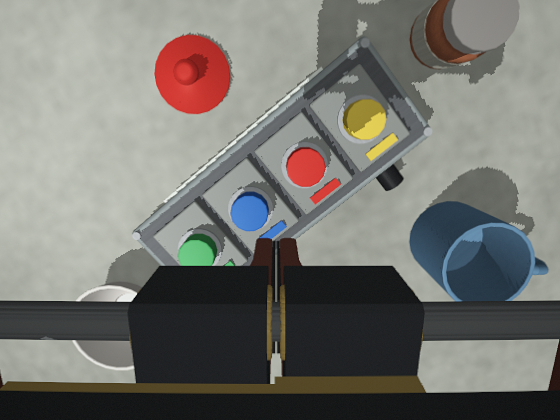

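Wrist view: key tops at about yellow (366,118), red (307,167), blue (250,212), green (198,251). The lid, jar and mug are clear of the key row.

```bash
cat > k.py <<'E'
from h import *
im=np.load("w2.npy",allow_pickle=True).item();s=im["s"]
T=np.array(im["T_tool_cam"]);R=np.array(s["orientation"]);o=R@T[:3,3]+s["eef_pos"];Rc=R@T[:3,:3]
px={"yellow":(366,118),"red":(307,167),"blue":(250,212),"green":(198,251)}
K={n:atz(*ray(im,*p,Rc,o),.0715) for n,p in px.items()}
def off(n,z):
    s=bot.observe();R=np.array(s["orientation"])
    return (100*R.T@(np.r_[K[n][:2],z+.182]-s["eef_pos"])).round(2)
E
python3 - <<'E'
from k import *
sc=np.load("scene.npy",allow_pickle=True).item();si=np.load("side.npy",allow_pickle=True).item()
for n in K: print(n,K[n].round(4),off(n,.09))
L=list(K.values());print([np.linalg.norm(a-b).round(4) for a,b in zip(L,L[1:])])
for c,nm in((sc,"scene"),(si,"side")):
  Rw=np.array(c["rotation"]);q=cv2.projectPoints(np.array(L),cv2.Rodrigues(Rw.T)[0],-Rw.T@np.array(c["origin"]),np.array(c["camera_matrix"]),np.array([c["k1"],0,0,0.]))[0][:,0]
  print(nm,q.round(1).tolist())
E
```

```text
yellow [0.532  0.2078 0.0715] [ 6.57  7.53 13.24]
red [0.5484 0.1465 0.0715] [ 2.49  2.68 13.23]
blue [0.5632 0.0847 0.0715] [-1.48 -2.29 13.23]
green [0.5758 0.0257 0.0715] [-5.13 -7.09 13.22]
[np.float64(0.0634), np.float64(0.0636), np.float64(0.0603)]
scene [[343.4, 238.4], [316.7, 229.7], [291.9, 221.2], [270.1, 213.4]]
side [[234.2, 183.5], [246.2, 193.2], [258.5, 203.8], [270.6, 214.8]]
```

>>> arm_command --moves '[{"offset": [-1.0,-1.5,2],"turn": 0},{"offset": [-1.5,-2.3,5],"turn": 0},{"offset": [-1.5,-2.3,8],"turn": 0},{"offset": [-1.5,-2.3,10.5],"turn": 0},{"offset": [-1.5,-2.3,12],"turn": 0},{"offset": [-1.5,-2.3,12.5],"turn": 0},{"offset": [-1.5,-2.3,12.5],"turn": 0},{"offset": [-1.5,-2.3,12.5],"turn": 0}]'

```text
clock: 2.67
eef_pos: [0.5642, 0.0842, 0.2804]
orientation: [[-0.905, 0.425, 0.0], [0.425, 0.905, 0.001], [-0.0, 0.001, -1.0]]
force: [-0.3, -0.3, 0.2]
width: 0.007
gripper_force: 0.0
```

```bash
python3 - <<'E'
from k import *
im=bot.get_image("wrist");cv2.imwrite("pics/w3.png",im["color"]);print(off("blue",.072),bot.observe()["eef_pos"][2]-.182)
E
```

```text
[0.16 0.   2.69] 0.09891103399818352
```

View pics/w3.png

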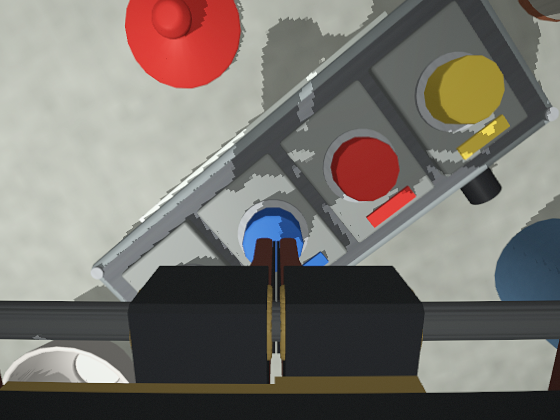

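The tips sit above the blue key top (about 273,237). Descending gently to contact.

>>> arm_command --moves '[{"offset": [0.1,0,1],"turn": 0},{"offset": [0.1,0,1.8],"turn": 0},{"offset": [0.1,0,2.3],"turn": 0},{"offset": [0.1,0,2.5],"turn": 0},{"offset": [0.1,0,2.5],"turn": 0}]'

```text
clock: 3.13
eef_pos: [0.5633, 0.0835, 0.254]
orientation: [[-0.904, 0.427, -0.001], [0.427, 0.904, -0.0], [0.001, -0.001, -1.0]]
force: [-0.3, -0.4, -0.1]
width: 0.008
gripper_force: 0.0
```

>>> arm_command --moves '[{"offset": [0,0,0.1],"turn": 0},{"offset": [0,0,0.2],"turn": 0},{"offset": [0,0,0.2],"turn": 0}]'

```text
clock: 3.38
eef_pos: [0.5636, 0.0835, 0.2529]
orientation: [[-0.904, 0.427, 0.0], [0.427, 0.904, 0.0], [-0.0, 0.0, -1.0]]
force: [-1.0, -0.6, 1.3]
width: 0.003
gripper_force: 0.6
```

>>> arm_command --moves '[{"offset": [0,0,0.1],"turn": 0},{"offset": [0,0,0.2],"turn": 0},{"offset": [0,0,0.2],"turn": 0}]'

```text
clock: 3.63
eef_pos: [0.5636, 0.0835, 0.2508]
orientation: [[-0.904, 0.427, 0.0], [0.427, 0.904, 0.0], [-0.0, 0.0, -1.0]]
force: [-0.9, 0.5, 3.9]
width: 0.005
gripper_force: 1.9
```

Contact came at TCP z≈0.253. Pressing to about 0.2465.

>>> arm_command --moves '[{"offset": [0,0,0.1],"turn": 0},{"offset": [0,0,0.2],"turn": 0},{"offset": [0,0,0.3],"turn": 0},{"offset": [0,0,0.4],"turn": 0},{"offset": [0,0,0.4],"turn": 0},{"offset": [0,0,0.4],"turn": 0}]'

```text
clock: 4.13
eef_pos: [0.5637, 0.0835, 0.2467]
orientation: [[-0.904, 0.427, 0.0], [0.427, 0.904, -0.0], [-0.0, 0.0, -1.0]]
force: [-0.2, -1.1, 3.3]
width: 0.002
gripper_force: 1.7
```

The vent key is about 7 mm in. Lifting and moving to yellow, passing high over red.

>>> arm_command --moves '[{"offset": [0,0,-1.5],"turn": 0},{"offset": [0,0,-4.5],"turn": 0},{"offset": [2,2.4,-5],"turn": 0},{"offset": [4.3,5.2,-5],"turn": 0},{"offset": [6.5,7.8,-5],"turn": 0},{"offset": [8.2,9.9,-5],"turn": 0},{"offset": [8.2,9.9,-4.5],"turn": 0},{"offset": [8.2,9.9,-4],"turn": 0}]'

```text
clock: 4.8
eef_pos: [0.5309, 0.2102, 0.2862]
orientation: [[-0.906, 0.423, -0.0], [0.423, 0.906, 0.001], [0.0, 0.001, -1.0]]
force: [-0.2, -0.2, -1.0]
width: 0.009
gripper_force: 0.0
```

```bash
python3 - <<'E'
from k import *
im=bot.get_image("wrist");cv2.imwrite("pics/w4.png",im["color"]);print(off("yellow",.072),bot.observe()["eef_pos"][2]-.182)
E
```

```text
[-0.11  0.01  3.11] 0.10308876968315933
```

View pics/w4.png

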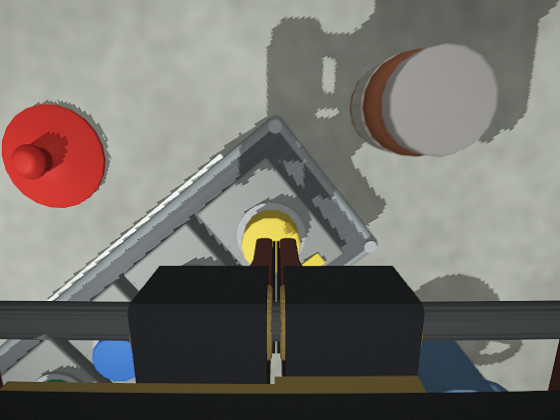

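The tips are over yellow (about 271,236) and clear of the jar. Descending.

>>> arm_command --moves '[{"offset": [0,0,1],"turn": 0},{"offset": [0,0,2],"turn": 0},{"offset": [0,0,2.7],"turn": 0},{"offset": [0,0,3.1],"turn": 0},{"offset": [0,0,3.2],"turn": 0},{"offset": [0,0,3.3],"turn": 0},{"offset": [0,0,3.4],"turn": 0},{"offset": [0,0,3.4],"turn": 0}]'

```text
clock: 5.52
eef_pos: [0.5317, 0.2078, 0.2528]
orientation: [[-0.904, 0.427, 0.0], [0.427, 0.904, 0.0], [-0.0, 0.0, -1.0]]
force: [-0.8, 0.6, -0.1]
width: 0.004
gripper_force: 0.0
```

>>> arm_command --moves '[{"offset": [0,0,0.1],"turn": 0},{"offset": [0,0,0.2],"turn": 0},{"offset": [0,0,0.2],"turn": 0}]'

```text
clock: 5.77
eef_pos: [0.5318, 0.2082, 0.2509]
orientation: [[-0.904, 0.427, 0.001], [0.427, 0.904, 0.0], [-0.001, 0.001, -1.0]]
force: [-1.4, -1.3, 4.3]
width: 0.01
gripper_force: 1.8
```

>>> arm_command --moves '[{"offset": [0,0,0.1],"turn": 0},{"offset": [0,0,0.2],"turn": 0},{"offset": [0,0,0.3],"turn": 0},{"offset": [0,0,0.4],"turn": 0},{"offset": [0,0,0.5],"turn": 0},{"offset": [0,0,0.5],"turn": 0},{"offset": [0,0,0.5],"turn": 0}]'

```text
clock: 6.35
eef_pos: [0.5318, 0.2082, 0.2458]
orientation: [[-0.904, 0.427, 0.001], [0.427, 0.904, 0.0], [-0.001, 0.001, -1.0]]
force: [-0.0, -1.2, 3.4]
width: 0.003
gripper_force: 1.8
```

The lower-ring key is about 7 mm in. Now green.

>>> arm_command --moves '[{"offset": [0,0,-1.5],"turn": 0},{"offset": [0,0,-4.5],"turn": 0},{"offset": [-2,-2.4,-5],"turn": 0},{"offset": [-4.3,-5.2,-5],"turn": 0},{"offset": [-6.6,-8,-5],"turn": 0},{"offset": [-8.9,-10.7,-5],"turn": 0},{"offset": [-11,-13.3,-5],"turn": 0},{"offset": [-12.1,-14.6,-5],"turn": 0}]'

```text
clock: 7.02
eef_pos: [0.5792, 0.0201, 0.2956]
orientation: [[-0.903, 0.43, 0.001], [0.43, 0.903, -0.001], [-0.001, -0.001, -1.0]]
force: [1.0, -0.2, 0.2]
width: 0.008
gripper_force: 0.0
```

>>> arm_command --moves '[{"offset": [0,0,0.5],"turn": 0},{"offset": [0,0,1],"turn": 0},{"offset": [0,0,1],"turn": 0}]'

```text
clock: 7.27
eef_pos: [0.5781, 0.0262, 0.2841]
orientation: [[-0.905, 0.425, -0.002], [0.425, 0.905, 0.001], [0.002, -0.0, -1.0]]
force: [-0.1, 0.3, -0.4]
width: 0.003
gripper_force: 0.0
```

```bash
python3 - <<'E'
from k import *
im=bot.get_image("wrist");cv2.imwrite("pics/w5.png",im["color"]);print(off("green",.072),bot.observe()["eef_pos"][2]-.182)
E
```

```text
[ 0.18 -0.18  3.05] 0.10252086056701093
```

View pics/w5.png

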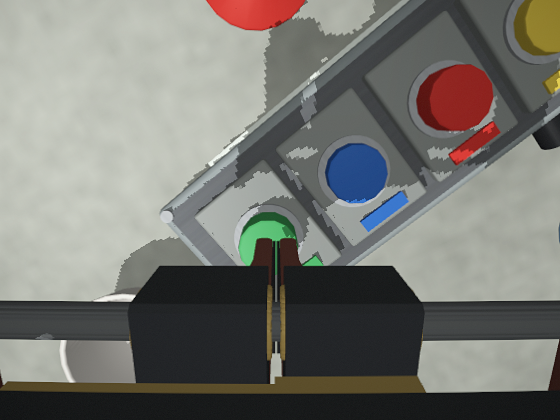

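The tips are over green (about 268,238). Blue (356,172) looks lower than red. Shifting slightly −y and descending.

>>> arm_command --moves '[{"offset": [0,-0.2,1],"turn": 0},{"offset": [0,-0.2,2],"turn": 0},{"offset": [0,-0.2,2.6],"turn": 0},{"offset": [0,-0.2,3],"turn": 0},{"offset": [0,-0.2,3.1],"turn": 0},{"offset": [0,-0.2,3.2],"turn": 0},{"offset": [0,-0.2,3.2],"turn": 0}]'

```text
clock: 7.9
eef_pos: [0.5778, 0.0228, 0.2536]
orientation: [[-0.904, 0.426, -0.0], [0.426, 0.904, 0.0], [0.0, 0.0, -1.0]]
force: [-0.2, -0.6, -0.3]
width: 0.003
gripper_force: 0.0
```

>>> arm_command --moves '[{"offset": [0,0,0.1],"turn": 0},{"offset": [0,0,0.2],"turn": 0},{"offset": [0,0,0.3],"turn": 0},{"offset": [0,0,0.3],"turn": 0}]'

```text
clock: 8.23
eef_pos: [0.5782, 0.0225, 0.251]
orientation: [[-0.904, 0.427, 0.001], [0.427, 0.904, 0.0], [-0.001, 0.001, -1.0]]
force: [-0.7, 0.2, 3.7]
width: 0.006
gripper_force: 1.9
```

>>> arm_command --moves '[{"offset": [0,0,0.1],"turn": 0},{"offset": [0,0,0.2],"turn": 0},{"offset": [0,0,0.3],"turn": 0},{"offset": [0,0,0.4],"turn": 0},{"offset": [0,0,0.5],"turn": 0},{"offset": [0,0,0.5],"turn": 0},{"offset": [0,0,0.5],"turn": 0}]'

```text
clock: 8.82
eef_pos: [0.5781, 0.0226, 0.2458]
orientation: [[-0.904, 0.427, 0.001], [0.427, 0.904, -0.0], [-0.001, 0.0, -1.0]]
force: [-0.6, 1.1, 2.9]
width: 0.007
gripper_force: 1.9
```

>>> arm_command --moves '[{"offset": [0,0,-1],"turn": 0},{"offset": [0,0,-3],"turn": 0},{"offset": [0,0,-6],"turn": 0},{"offset": [0,0,-9],"turn": 0},{"offset": [0,0,-12],"turn": 0},{"offset": [0,0,-15],"turn": 0},{"offset": [2,3,-16],"turn": 0},{"offset": [4.5,6,-16],"turn": 0}]'

```text
clock: 9.48
eef_pos: [0.5641, 0.0939, 0.4099]
orientation: [[-0.901, 0.433, 0.007], [0.433, 0.901, 0.001], [-0.006, 0.004, -1.0]]
force: [-0.1, 2.0, 0.2]
width: 0.005
gripper_force: 0.0
```

>>> arm_command --moves '[{"offset": [2.5,2,0],"turn": 0},{"offset": [4,3,0],"turn": 0},{"offset": [4,3,0],"turn": 0},{"offset": [4,3,0],"turn": 0},{"offset": [4,3,0],"turn": 0}]'

```text
clock: 9.9
eef_pos: [0.5397, 0.1391, 0.4059]
orientation: [[-0.904, 0.428, 0.0], [0.428, 0.904, -0.001], [-0.001, -0.0, -1.0]]
force: [0.1, 0.3, 0.9]
width: 0.007
gripper_force: 0.0
```

```bash
python3 - <<'E'
from h import *
im=bot.get_image("wrist");a=im["color"];b=np.load("side.npy",allow_pickle=True).item()["color"]
c=bot.get_image("side")["color"];f=lambda x:cv2.resize(x[140:290,180:340],(427,400),interpolation=cv2.INTER_CUBIC)
cv2.imwrite("pics/w6.png",a)
cv2.imwrite("pics/s6.png",np.hstack([f(b),f(c)])[:,:800])
E
```

```text
(no output)
```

View pics/s6.png

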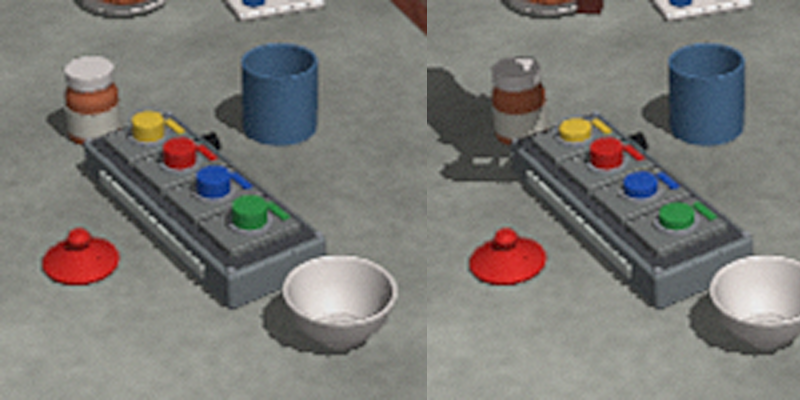

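View pics/w6.png

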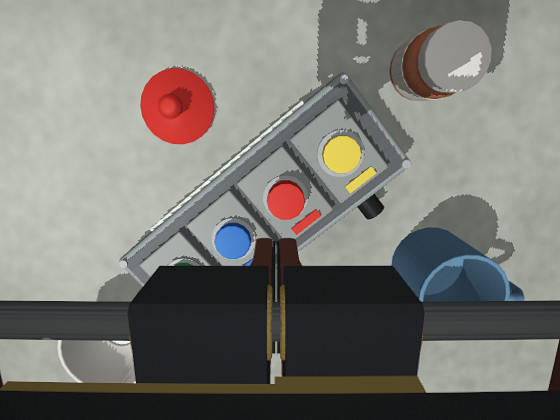

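Before/after side crops: yellow (575,129), blue (641,184) and green (676,215) now sit visibly lower, and red (606,152) is unchanged. The wrist view shows the bystanders undisturbed and the hand clear.

```bash
python3 -c "
from plant import bot
print(bot.close_job())"
```

```text
the job is handed in; nothing more can be done
None
```

I pressed the blue, yellow and green keys in that order, each about 7 mm in at roughly 4 N; red and the four loose items look unmoved in the final pictures, the hand is clear, and I handed the job in at about 10 s (no verdict was returned).

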